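# Load the stone polisher and clamp its lid down

## Robot

A 6-joint arm with a two-finger parallel gripper is mounted at the origin on the work surface. World frame = base frame: x ahead of the robot, y to its left, z up, the work surface at z = 0. Lengths are in m, angles in degrees, forces in N, time in s.
With the tool pointing down it reaches from about 0.4 to 0.825 m from the base axis. Payload 7 kg.
Tool frame: the origin (TCP) lies midway between the tips of the shut fingers; the grasp point (between the pads) lies 19 mm behind it; z points along the fingers, y is the line along which they close (so a half turn about z gives the same grasp; the last joint's range is limited). The gripper opens to 88 mm and grips with 3 to 60 N. Pads are 19 mm wide; open, the fingers measure 130 mm over their backs; the gripper's body (78 mm by 193 mm) begins 47 mm behind the grasp point.
Start: joints at [90.247, 20.546, 0.682, 0, -70.136, -16.507], TCP at [0.189, 0.648, 0.227] pointing down, gripper open.
Joint ranges: [-176.03, 176.03], [-82.01, 121.73], [-58.28, 71.71], [-173.87, 95.51], [-174.79, -0.11], [-173.66, 173.66]. Speed limits (degrees/s): [136.94, 136.94, 172.46, 180, 180, 180].

## Interface

Orientations are given as a 3x3 rotation matrix whose columns are the frame's x, y, z axes.
In Python, from rig import robot gives the robot as it stands. Calls block until the motion is done:
- robot.goto(position, orientation): joint-space move of the TCP to a pose.
- robot.servo_line(position, ori=None, speed=0.15): straight line of the TCP; ori=None keeps the orientation; speed is the mean speed in m/s.
- robot.movej(angles): joint-space move.
- robot.move_gripper(opening): opening from 0.0 (shut) to 1.0 (fully open); the grip force is fixed at half the most; returns when the fingers have stopped.
- robot.dwell(seconds).
- robot.ik(position, orientation): joint angles nearest the present ones, or None.
- robot.grab_frame(name): name is "scene" or "top"; returns (picture, depth): 480x640x3 uint8, red, green, blue; 480x640 float32, m along the optical axis (not along the pixel's ray), 0 where there is no reading.
- robot.camera_info(name): a dict with "vfov" (degrees; the focal length in pixels is half the picture's height over the tangent of half this angle, whatever the lens; pixels are square), "cx", "cy" (the principal point, pixels), "k1" (the pictures are not rectified: a ray, as slopes to the right and down, at radius r is drawn at 1 + k1 r^2 times it, then the intrinsics apply), "view" (4x4, takes a point from world to camera coordinates). Camera axes: x right, y down, z forward; pixel columns grow to the right and rows downward; lengths in m; the calibration is good to about 2 mm. A picture is of the moment at which its call begins. camera_info takes no time and is no camera call.
A pose or a line that the arm cannot do raises robot.Unreachable and nothing moves.
- robot.job_done(): hands the job in; it is judged then, once.
Readings, each from a call of its own:
- robot.read_t(): time.
- robot.read_qpos(): joint angles.
- robot.read_qvel(): joint speeds.
- robot.read_effort(): joint torques, N m.
- robot.read_position(): TCP position.
- robot.read_tcp_rot(): TCP orientation.
- robot.read_force(): force on the tool from outside, world axes, zero at the start.
- robot.read_ft_torque(): the same for the moment, N m.
- robot.read_grip_width(): opening from 0.0 (shut) to 1.0 (fully open).
- robot.read_finger_force(): force on a finger pad.
Only numpy, scipy, OpenCV 4.12 (cv2) and the standard library are available. Lean on these libraries where they do the work, as an engineer would, in place of code of your own. Each camera call takes 0.05 s, during which the arm holds its last target. There are 200 camera calls.

## Task

Load the vibratory stone polisher: swing its red-handled clamp up out of the way, lift the loose lid off the bowl by its knob and set it down, knob up, on the cork mat. Put every stone from the blue mat into the bowl, then put the lid back on, properly seated, and swing the clamp fully down over it. Leave the pliers, the blue dressing stick and the clear tub where they are.

Things in the scene. Friction and masses are not known exactly. Their poses are not given: they have to be found in the camera images.
- polisher: (all sizes in mm) stone polisher, fixed: white housing 190 (x) by 180 (y), top at 46, under a round blue bowl, diameter 136 outside, 126 inside, inner floor at 55, rim at 115 above the bench. Origin on the bench under the bowl's centre; own +x to the clamp's hinge, -x to its handle, z up. Two steel hinge ears stand 85 behind the bowl's centre, 61 to either side, up to 132 high.
- bowl_floor (a point): centre of the bowl's inner floor, 55 above the bench
- bowl_rim (a point): centre of the bowl's mouth, level with the rim, 115 above the bench
- clamp (a joint): angle of the lid clamp, a U-shaped steel yoke: 0 = fully down, arms 1.5 above the seated lid (an unseated lid blocks it); grows as the handle swings up and back about the polisher's own +y axis, to 1.75. Stays where it is left (hinge friction; 1 to 3 N at the handle moves it). The lid comes out freely past it at 1.5 or more. Starts at 0.02 to 0.35.
- clamp_bar (a point): middle of the clamp's red handle, a round bar 14 thick and 84 long along the polisher's y axis, 205 from the hinge axis. Down, it is 120 in front of the bowl's centre, 126 above the bench, 50 from the lid's edge. Two yoke arms, 8 thick, run from its ends to the hinge, 50 to either side of the middle, so either side of the lid's knob.
- clamp_hinge (a point): middle of the clamp's hinge axis, 85 behind (own +x of the polisher) the bowl's centre, 126.5 above the bench; fixed
- lid: loose grey lid, about 160 g: disc 140 across, 6 thick, with a chamfered spigot 116 across and 8 deep under it that drops into the bowl with 5 clearance all round. Origin at the centre of the spigot's underside: seated it is 8 below the rim. z up through the knob. On a flat surface it stands on the spigot. Starts seated on the bowl.
- lid_knob (a point): top centre of the lid's black knob, an upright cylinder 26 in diameter standing 32 above the disc; this point is 46 above the lid's origin
- stone_a: red: a flat-based domed round stone, 34 diameter, 18 high, straight-sided for the lowest 11, 35 g; origin at the centre of its underside. May be absent (None).
- stone_b: green: a flat-based domed round stone, 34 diameter, 18 high, straight-sided for the lowest 11, 35 g; origin at the centre of its underside. May be absent (None).
- stone_c: amber-yellow: a step-cut oblong stone, 44 (own x) by 22 (own y), 18 high, straight-sided for the lowest 13, 35 g; origin at the centre of its underside. May be absent (None).
- stone_d: purple: a step-cut oblong stone, 44 (own x) by 22 (own y), 18 high, straight-sided for the lowest 13, 35 g; origin at the centre of its underside. May be absent (None).
- stone_e: pale cream: a step-cut oblong stone, 44 (own x) by 22 (own y), 18 high, straight-sided for the lowest 13, 35 g; origin at the centre of its underside. May be absent (None).
- stone_mat: blue mat, 200 by 240 and 3 thick, fixed, on which 3 to 5 stones lie, at least 80 apart between centres to start with; left or right of the polisher; origin at the centre of its underside
- lid_mat: square cork mat, 180 by 180 and 3 thick, fixed, for the lid, on the other side of the polisher from the blue mat; origin at the centre of its underside
- pliers: orange-handled pliers lying flat, about 140 long (own x) and 70 wide, not to be disturbed; origin under the pivot, on the bench
- dressing_stick: blue dressing stick 100 (own x) by 26 by 24 high, lying beyond the polisher, not to be disturbed; origin at the centre of its underside
- tub: clear plastic tub, 100 diameter, 75 high, empty, not to be disturbed; origin at the centre of its underside

How it is judged:
By the outcome, as a careful person would: the job done as asked, in the order asked, and still so for the second after the job is handed in, with the robot touching nothing.
Of stone_a, stone_b, stone_c, stone_d, stone_e only 3 to 5 are there at a start; the rules pass over those that are not, and their reading is None.
At some moment in a run one of stone_a, stone_b, stone_c, stone_d, stone_e may be knocked a few centimetres aside while the robot is not near it.
It also fails if it takes over 210 s, if anything falls off the work surface, if the arm or the gripper's body presses on something with over 40 N, if the wrist force passes 120 N, or if a joint passes its speed limit or range.

## Working session

There is one attempt and no reset: what is moved stays moved. The work goes in short steps, each a Python script; the robot and the scene stay as the last script left them, time stands still between calls to the robot, and variables do not carry over. Pictures are saved under pics/ and viewed, at most 14 in all, crops included, and the job is handed in when it is done.

```bash
ls; mkdir -p pics
cat > h.py <<'E'
import numpy as np, cv2
from rig import robot
def K(n):
    c=robot.camera_info(n); f=240/np.tan(np.radians(c['vfov'])/2)
    return c,f
def ray(n,u,v):
    c,f=K(n); d=np.array([(u-c['cx'])/f,(v-c['cy'])/f]); s=d.copy()
    for _ in range(20): s=d/(1+c['k1']*(s@s))
    V=np.array(c['view']); R=V[:3,:3]; o=-R.T@V[:3,3]
    return o,R.T@np.array([s[0],s[1],1.])
def onplane(n,u,v,z):
    o,d=ray(n,u,v); return o+d*(z-o[2])/d[2]
def proj(n,p):
    c,f=K(n); V=np.array(c['view']); q=V[:3,:3]@np.array(p)+V[:3,3]; s=q[:2]/q[2]
    s=s*(1+c['k1']*(s@s)); return f*s[0]+c['cx'],f*s[1]+c['cy']
def save(n,name):
    im,d=robot.grab_frame(n); cv2.imwrite(f'pics/{name}.png',im[:,:,::-1]); np.save(f'pics/{name}.npy',d); return im,d
def cloud(n,d):
    c,f=K(n); v,u=np.mgrid[:480,:640]; a=np.stack([(u-c['cx'])/f,(v-c['cy'])/f],-1); s=a.copy()
    for _ in range(20): s=a/(1+c['k1']*(s**2).sum(-1,keepdims=True))
    V=np.array(c['view']); q=np.concatenate([s,np.ones((480,640,1))],-1)*d[...,None]-V[:3,3]
    return q@V[:3,:3]
def down(yaw):
    "tool z down, tool y (closing) along yaw deg in world"
    t=np.radians(yaw); y=np.array([np.cos(t),np.sin(t),0]); z=np.array([0,0,-1.]); return np.stack([np.cross(y,z),y,z],1)
E
python3 - <<'E'
from h import *
for n in('scene','top'):
    save(n,n+'0'); c=robot.camera_info(n); print(c['vfov'],c['cx'],c['cy'],c['k1'],np.round(c['view'],3).tolist())
print(robot.read_tcp_rot(),robot.read_t())
E
```

```text
pics
54.187977835362375 313.6082105356411 239.125923689887 0.03183023772259373 [[0.434, 0.901, -0.014, -0.254], [0.687, -0.341, -0.642, -0.331], [-0.583, 0.269, -0.767, 1.412], [0.0, 0.0, 0.0, 1.0]]
46.93172324032549 321.92422513068124 244.35210130618887 -0.10805490501772476 [[-0.02, -1.0, -0.001, 0.024], [-0.996, 0.02, -0.089, 0.594], [0.089, -0.0, -0.996, 1.487], [0.0, 0.0, 0.0, 1.0]]
[[ 9.59967045e-01 -2.80112842e-01 -2.61598740e-04]
 [-2.80112925e-01 -9.59965999e-01 -1.42485479e-03]
 [ 1.47994230e-04  1.44109083e-03 -9.99998951e-01]] 0.1
```

View pics/top0.png

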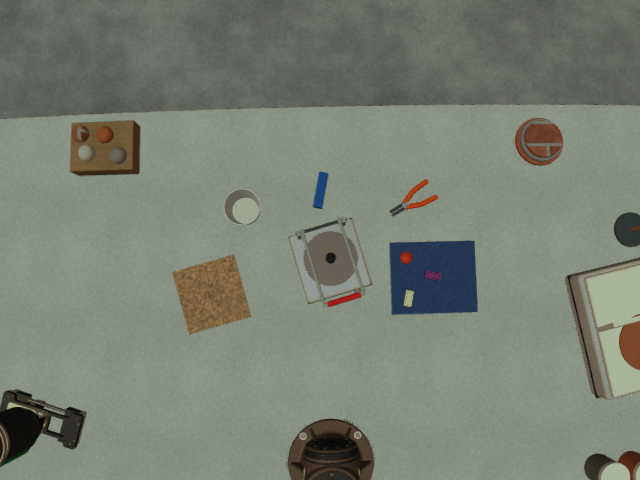

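View pics/scene0.png

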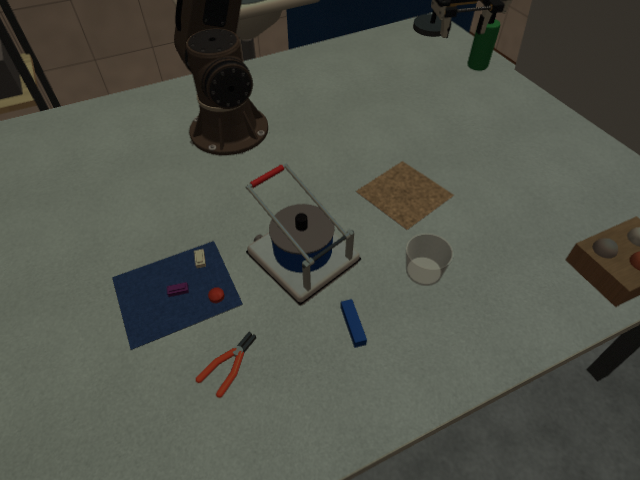

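The top view shows the polisher with its knob at (331,258) and red handle at (344,299). The cork mat is at (212,294), and the blue mat holds three stones: red (406,257), purple (433,275) and cream (408,298). The clamp is slightly raised. I can see no green or amber stone.

```bash
cat >> h.py <<'E'
def blobs(im,lo,hi,box=None,amin=20):
    "hsv mask -> list of (area, cx, cy, minAreaRect)"
    h=cv2.cvtColor(im,cv2.COLOR_RGB2HSV)
    if lo[0]>hi[0]: m=cv2.inRange(h,(lo[0],*lo[1:]),(180,*hi[1:]))|cv2.inRange(h,(0,*lo[1:]),hi)
    else: m=cv2.inRange(h,lo,hi)
    if box: b=np.zeros_like(m); b[box[1]:box[3],box[0]:box[2]]=255; m&=b
    out=[]
    for c in cv2.findContours(m,cv2.RETR_EXTERNAL,cv2.CHAIN_APPROX_NONE)[0]:
        if len(c)<4: continue
        a=cv2.contourArea(c)
        if a<amin: continue
        M=cv2.moments(c); out.append((a,M['m10']/a,M['m01']/a,c))
    return sorted(out,key=lambda t:-t[0])
def world_rect(n,c,z):
    w=np.array([onplane(n,*p,z)[:2] for p in c[:,0]])*1000
    (x,y),s,a=cv2.minAreaRect(w.astype(np.float32)); return x,y,s,a
def tri(a,b):
    (o1,d1),(o2,d2)=ray(*a),ray(*b); t=np.linalg.lstsq(np.stack([d1,-d2],1),o2-o1,rcond=None)[0]
    p,q=o1+t[0]*d1,o2+t[1]*d2; return (p+q)/2,np.linalg.norm(p-q)
E
python3 - <<'E'
from h import *
im={n:cv2.imread(f'pics/{n}0.png')[:,:,::-1].copy() for n in('top','scene')}
C=cloud('top',np.load('pics/top0.npy'))
h=cv2.cvtColor(im['top'],cv2.COLOR_RGB2HSV)
for p in [(406,257),(433,275),(408,298),(331,258),(212,294),(320,300),(345,299),(460,300),(321,190)]: print(p,h[p[1],p[0]],np.round(C[p[1],p[0]],3))
rt=blobs(im['top'],(170,120,90),(6,255,255),(320,280,370,310)); rs=blobs(im['scene'],(170,120,70),(6,255,255),(240,160,295,195))
kt=blobs(im['top'],(0,0,0),(180,255,45),(320,245,343,270)); ks=blobs(im['scene'],(0,0,0),(180,255,45),(290,205,315,235))
print([x[:3] for x in rt],[x[:3] for x in rs],[x[:3] for x in kt],[x[:3] for x in ks])
bar,e=tri(('top',*rt[0][1:3]),('scene',*rs[0][1:3])); print('bar',bar,e, world_rect('top',rt[0][3],bar[2]))
print('knob',onplane('top',*kt[0][1:3],.153))
for n,lo,hi,box in [('cork',(8,80,80),(22,255,255),(160,240,270,345)),('cream',(15,20,150),(40,160,255),(385,235,480,320)),('red',(170,150,80),(6,255,255),(385,235,480,320)),('purple',(135,60,40),(168,255,255),(385,235,480,320)),('green',(40,80,40),(85,255,255),(385,235,480,320)),('stick',(105,150,60),(125,255,255),(305,165,335,215)),('mat',(105,80,30),(125,255,255),(380,230,490,325))]:
    z=.003 if n in('cork','mat') else .021 if n!='stick' else .024
    for b in blobs(im['top'],lo,hi,box)[:2]: print(n,b[:3],onplane('top',b[1],b[2],z),world_rect('top',b[3],z))
# ears / yoke points by height
m=(C[...,2]>.10)&(C[...,0]>.3)&(C[...,0]<.85)&(abs(C[...,1])<.2)
lid=C[m&(C[...,2]<.13)]; print(lid[:,:2].mean(0),len(lid))
E
python3 -c "
import cv2;a=cv2.imread('pics/top0.png')[205:320,270:390];cv2.imwrite('pics/c1.png',cv2.resize(a,None,fx=5,fy=5,interpolation=2))"
```

```text
(406, 257) [  5 208 164] [ 0.555 -0.219  0.014]
(433, 275) [158 135  96] [ 0.504 -0.292  0.02 ]
(408, 298) [ 35  65 177] [ 0.442 -0.222  0.013]
(331, 258) [ 8 41 25] [ 0.548 -0.01   0.154]
(212, 294) [ 17 127 114] [0.464 0.32  0.001]
(320, 300) [ 61 108 113] [0.442 0.02  0.039]
(345, 299) [  1 223 165] [ 0.445 -0.041  0.203]
(460, 300) [108 143  82] [ 0.433 -0.368  0.005]
(321, 190) [107 196 117] [0.746 0.011 0.023]
[(149.0, 343.6409395973154, 298.97986577181206)] [(151.0, 266.8951434878587, 174.80353200883002)] [(62.0, 330.22311827956986, 257.4193548387097)] [(179.5, 300.9823584029712, 221.6843082636954)]
bar [ 0.44522065 -0.03849386  0.1941013 ] 0.001406775383581917 (445.49835205078125, -38.22221755981445, (12.910632133483887, 83.31343078613281), 15.455658912658691)
knob [ 0.5493417  -0.00818669  0.153     ]
cork (3999.5, 211.14972704921448, 294.06238279784975) [0.46385584 0.32174677 0.003     ] (464.55352783203125, 322.0489501953125, (179.3401641845703, 179.08709716796875), 15.175819396972656)
cream (84.0, 408.14682539682536, 298.25396825396825) [ 0.44178677 -0.22074681  0.021    
[... 192 characters left out ...]
(553.549560546875, -217.0192413330078, (30.380216598510742, 30.381065368652344), 88.16862487792969)
purple (112.5, 432.20296296296294, 275.00296296296295) [ 0.50381755 -0.28916099  0.021     ] (503.94366455078125, -289.33282470703125, (44.94731140136719, 22.639564514160156), 78.4559326171875)
stick (254.5, 320.2305173542894, 189.49246889325474) [0.74673615 0.01349566 0.024     ] (746.7918701171875, 13.4703950881958, (23.095129013061523, 98.81946563720703), 78.76409149169922)
mat (5866.5, 433.0397170374158, 276.98508480354553) [ 0.49879772 -0.29489829  0.003     ] (499.5744934082031, -295.6564636230469, (238.2688446044922, 197.70030212402344), 89.99669647216797)
[ 0.55363682 -0.00628455] 2100
```

View pics/c1.png

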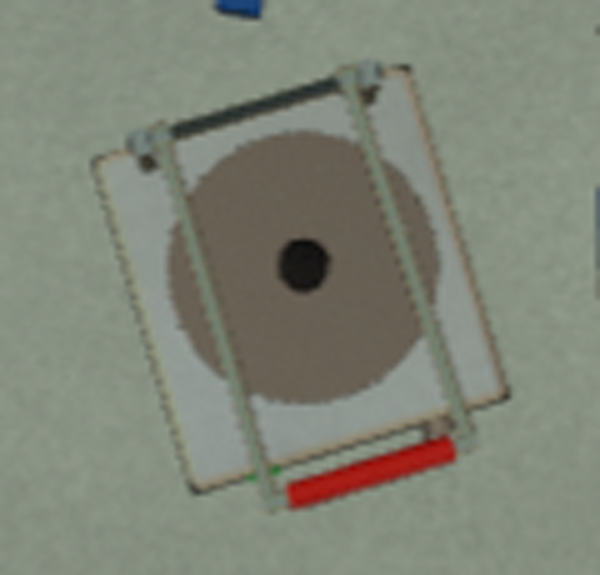

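The crop shows the polisher clearly: knob, hinge upper left and handle lower right. Its yaw is about 15.5–16°, and the clamp is at about 0.34 rad. The bar-to-hinge distance comes out at 205 mm, which confirms this. Next I raise the clamp.

```bash
cat >> h.py <<'E'
YAW=15.6; P=np.array([.5493,-.0082]); _t=np.radians(YAW)
EX=np.array([np.cos(_t),np.sin(_t),0]); EY=np.array([-EX[1],EX[0],0])
HINGE=np.array([*P,.1265])+.085*EX
def loc(x,y,z): return np.array([P[0],P[1],0])+x*EX+y*EY+np.array([0,0,z])
def bar(th,r=.205): return HINGE-r*np.cos(th)*EX+r*np.sin(th)*np.array([0,0,1])
def over(p,yaw):
    "joint move to above p with the half-turn choice that keeps joint 6 nearest its middle"
    c=[(abs(q[5]),k) for k in(0,180) for q in [robot.ik(p,down(yaw+k))] if q is not None]
    if not c: raise RuntimeError('no ik')
    robot.goto(p,down(yaw+min(c)[1]))
def line(p,speed=.15): robot.servo_line(np.array(p,float),speed=speed)
Z=lambda z: np.array([0,0,z])
def arc(a,b,off=.019,step=.1):
    n=max(1,int(np.ceil(abs(b-a)/step)))
    for th in np.linspace(a,b,n+1)[1:]: line(bar(th)-Z(off),.1)
E
python3 - <<'E'
from h import *
p=robot.read_position(); line(p+Z(.12),.25)
th=.337; b=bar(th); print(b)
robot.move_gripper(.4)
over(b+Z(.12),YAW); line(b-Z(.016),.12)
print(robot.read_force(),robot.read_qpos(),robot.read_t())
robot.move_gripper(0); print(robot.read_grip_width(),robot.read_finger_force(),robot.read_force())
line(bar(.55)-Z(.016),.06); print(robot.read_force(),robot.read_grip_width())
save('scene','s1')
E
```

```text
[ 0.44482679 -0.03736945  0.19428475]
[ 0.00649008 -0.66751748  0.74215597] [ 2.06463592e+01  8.16949644e-01 -3.08566893e+01  1.21357349e-02
 -5.82611847e+01 -5.04548938e+00] 5.6083
0.14628941885674807 29.998370110988617 [-2.98830893 -0.16073852  1.89938606]
[-9.26002364 -0.51500354  4.48789131] 0.1434851814473574
```

View pics/s1.png

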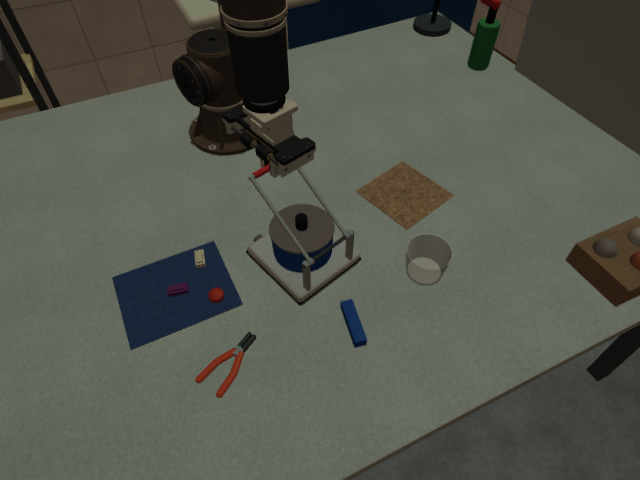

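The bar is gripped around (262,172) and the clamp is rising with low forces. I'll carry on to 1.68 rad.

Run:
```python
from h import *
for a,b in [(.55,1.0),(1.0,1.4),(1.4,1.69)]:
    arc(a,b,.016); print(robot.read_force().round(1),robot.read_grip_width())
robot.move_gripper(.4); p=robot.read_position(); print(p,robot.read_force())
line(p+Z(.06)); line(p+Z(.06)-.2*EX,.25)
print(robot.read_t()); 
im,d=save('top','t2'); im2,_=save('scene','s2')
```

```text
[-14.    1.6  17.9] 0.14461744169640758
[-0.2 -0.3  5.3] 0.15049759369954804
[ 2.  -2.1  3.9] 0.14612681551010526
[0.65456585 0.02128825 0.31403413] [-0.38694804  0.30173949  0.05666852]
13.3083
```

View pics/s2.png

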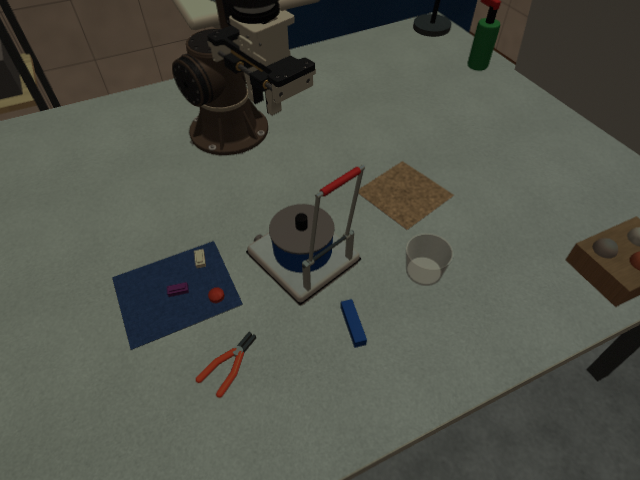

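The clamp stands up with its red bar at (341,182), and the lid is still seated. Next I move the lid to the cork mat.

```bash
python3 - <<'E'
from h import *
robot.move_gripper(.6)
over(loc(-.06,0,.26),YAW+90); line(loc(0,0,.20)); line(loc(0,0,.127),.08)
print(robot.read_force().round(2),robot.read_qpos().round(0))
robot.move_gripper(0); print(robot.read_grip_width()*88,robot.read_finger_force(),robot.read_force().round(2))
line(loc(0,0,.147),.05); line(loc(0,0,.20),.1); print(robot.read_force().round(2),robot.read_ft_torque().round(3))
M=np.array([.4645,.322,0])
line(loc(-.04,.1,.20),.2); line(M+Z(.12),.2); line(M+Z(.035),.1); f0=robot.read_force()
for z in np.arange(.029,.020,-.001):
    line(M+Z(z),.03); f=robot.read_force()
    if f[2]-f0[2]>1.0: break
print('z',z,f-f0)
robot.move_gripper(.6); line(M+Z(.14),.15); print(robot.read_t())
q=M+Z(.14); line([.4,.15,.3],.25)
im,d=save('top','t3'); save('scene','s3')
E
python3 -c "
import cv2,numpy as np
a=cv2.imread('pics/top3.png') if 0 else cv2.imread('pics/t3.png')[160:340,160:490];b=cv2.imread('pics/s3.png')[150:350,100:470]
cv2.imwrite('pics/c3.png',np.vstack([cv2.resize(a,(550,300)),cv2.resize(b,(550,297))]))"
```

```text
[-0.24 -0.18  0.19] [ 20.  14. -23.   0. -53.  86.]
25.085776279509563 30.000396966934204 [-0.54 -0.3   1.75]
[ 0.46 -0.4  -2.09] [-0.052 -0.031  0.014]
z 0.021999999999999995 [-3.27153441 -1.17121296 10.39127176]
25.825
```

View pics/c3.png

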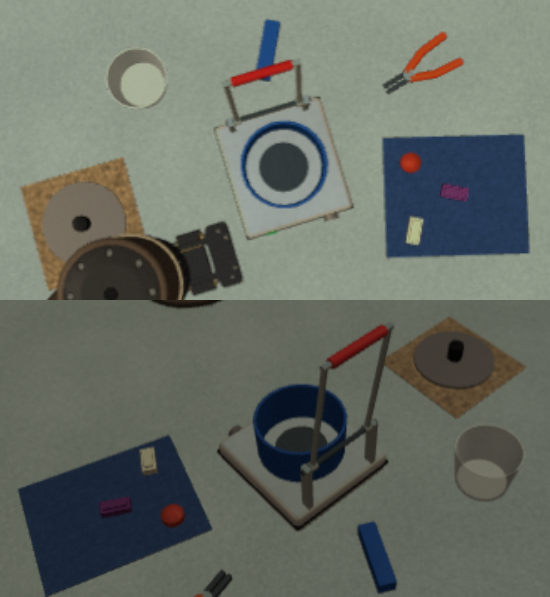

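The lid stands knob-up on the cork mat, the bowl is open, and all three stones are still in place. Next I transfer the stones, taking a fresh measurement before each one.

```bash
cat >> h.py <<'E'
COL={'red':((170,150,80),(6,255,255)),'cream':((15,20,120),(45,160,255)),'purple':((135,60,40),(168,255,255)),'green':((46,90,40),(85,255,255)),'amber':((15,165,100),(32,255,255))}
def stones(im,box=(380,225,490,330)):
    out={}
    for n,(lo,hi) in COL.items():
        b=blobs(im,lo,hi,box,40)
        if b:
            x,y,(w,h),a=world_rect('top',b[0][3],.018)
            out[n]=(x/1000,y/1000,(a if w<h else a+90) if n not in('red','green') else 90,b[0][0])
    return out
def pick(s):
    x,y,a,_=s; p=np.array([x,y,0]); robot.move_gripper(.62)
    over(p+Z(.12),a); line(p+Z(.03),.2); line(p+Z(.0055),.06); f=robot.read_force()
    robot.move_gripper(0); w=robot.read_grip_width()*88; line(p+Z(.12),.2)
    w2=robot.read_grip_width()*88; print('grip',f.round(1),w,w2); return w2
def drop(dx,z):
    over(loc(dx-.02,0,.23),YAW+90); line(loc(dx,0,.15)); line(loc(dx,0,z),.1)
    w=robot.read_grip_width(); robot.move_gripper(min(1,w+.12)); robot.dwell(.2); line(loc(dx,0,.15),.12); line(loc(-.04,0,.22),.2)
E
python3 - <<'E'
from h import *
im=cv2.imread('pics/t3.png')[:,:,::-1].copy()
b=blobs(im,(105,150,50),(125,255,255),(295,220,368,300))[0]; (u,v),s,a=cv2.fitEllipse(b[3]); print('bowl',onplane('top',u,v,.115),s)
print(stones(im))
robot.move_gripper(.62)
im,_=robot.grab_frame('top'); S=stones(im); print(S)
line([.42,-.03,.3],.25)
w=pick(S['red'])
if w>25: drop(-.022,.072)
print(robot.read_t()); im,_=save('top','t4'); print(stones(im)); save('scene','s4')
E
python3 -c "
import cv2,numpy as np
a=cv2.imread('pics/t4.png')[160:340,160:490];b=cv2.imread('pics/s4.png')[150:350,100:470]
cv2.imwrite('pics/c4.png',np.vstack([cv2.resize(a,(550,300)),cv2.resize(b,(550,297))]))"
```

```text
bowl [ 0.55001094 -0.00852913  0.115     ] (50.23439025878906, 50.48409652709961)
{'red': (0.5543742065429688, -0.2181826171875, 90, 94.5), 'cream': (0.4423840026855469, -0.22128041076660157, 78.69140625, 104.5), 'purple': (0.504032958984375, -0.2899312438964844, 168.45594787597656, 112.5)}
{'red': (0.5543742065429688, -0.2181826171875, 90, 94.5), 'cream': (0.4421512145996094, -0.22123385620117186, 78.69140625, 105.5), 'purple': (0.504032958984375, -0.2899312438964844, 168.45594787597656, 112.5)}
grip [ 0.5 -0.1  0.4] 32.63148990956831 32.844184541520455
39.525
{'cream': (0.4588467712402344, -0.24377735900878905, 76.80712127685547, 108.5), 'purple': (0.504032958984375, -0.2899312438964844, 168.45594787597656, 112.5)}
```

View pics/c4.png

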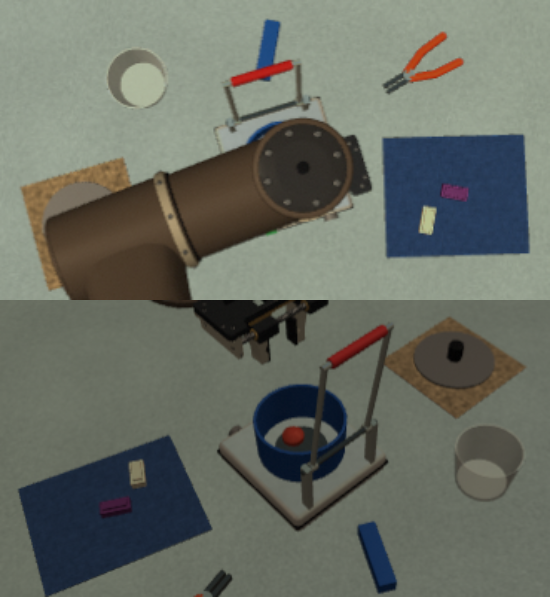

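The red stone is in the bowl. The cream stone has been knocked to (0.459, -0.244), so I use its new measurement.

```bash
sed -i 's/move_gripper(.62)$/move_gripper(.62 if a==90 else .48)/' h.py; sed -i "s/p=np.array(\[x,y,0\]); robot.move_gripper(.62)/p=np.array([x,y,0]); robot.move_gripper(.48)/" h.py
python3 - <<'E'
from h import *
for n,dx,z in(('cream',.026,.07),('purple',.0,.088)):
    im,_=robot.grab_frame('top'); S=stones(im); print(S)
    w=pick(S[n])
    if w<15: break
    drop(dx,z)
print(robot.read_t()); line([.40,.12,.3],.25); im,_=save('top','t5'); print(stones(im)); save('scene','s5')
E
python3 -c "
import cv2,numpy as np
a=cv2.imread('pics/t5.png')[160:340,160:490];b=cv2.imread('pics/s5.png')[150:350,100:470]
cv2.imwrite('pics/c5.png',np.vstack([cv2.resize(a,(550,300)),cv2.resize(b,(550,297))]))"
```

```text
{'cream': (0.4588467712402344, -0.24377735900878905, 76.80712127685547, 108.5), 'purple': (0.504032958984375, -0.2899312438964844, 168.45594787597656, 112.5)}
grip [ 0.  -0.8 -1.1] 21.758417093945756 21.689093367040147
{'purple': (0.504032958984375, -0.2899312438964844, 168.45594787597656, 112.5)}
grip [-0.5 -0.3  0.2] 21.63122611320563 21.727830371717324
57.0417
{}
```

View pics/c5.png

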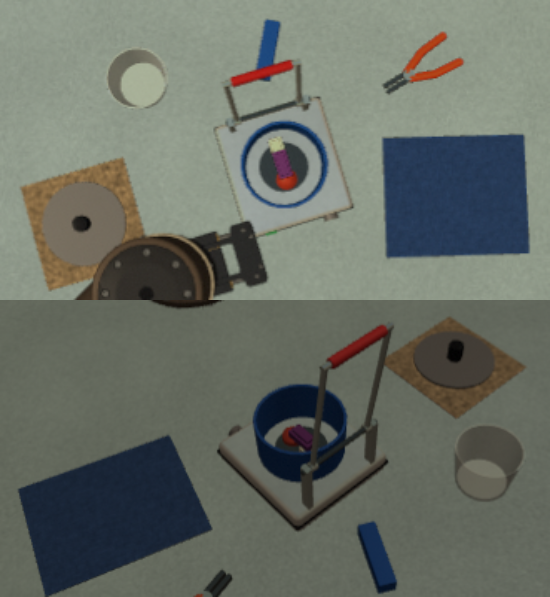

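The bowl holds all three stones and the mat is empty. Next the lid goes back on.

Run:
```python
from h import *
im=cv2.imread('pics/t5.png')[:,:,::-1].copy()
k=blobs(im,(0,0,0),(180,255,45),(197,280,222,305))
print([x[:3] for x in k]); K_=onplane('top',k[0][1],k[0][2],.049); print(K_)
h=cv2.cvtColor(im,cv2.COLOR_RGB2HSV)
K0=np.array([K_[0],K_[1],0])
if np.linalg.norm(K_[:2]-[.4645,.322])>.006: raise SystemExit('check knob')
robot.move_gripper(.6); over(K0+Z(.14),YAW+90); line(K0+Z(.026),.1)
robot.move_gripper(0); print(robot.read_grip_width()*88, robot.read_position())
line(K0+Z(.05),.06); line(K0+Z(.20),.15); print(robot.read_force().round(2),robot.read_ft_torque().round(3))
T=np.array([.5498,-.0084,0])
line(T+.1*EY-.04*EX+Z(.20),.2); line(T+Z(.20),.12)
im,_=save('top','t6'); save('scene','s6')
line(T+Z(.150),.08); f0=robot.read_force()
for z in np.arange(.147,.1255,-.0015):
    line(T+Z(z),.04); f=robot.read_force()-f0
    if f[2]>4 or np.hypot(f[0],f[1])>6: break
print('z',z,f,robot.read_t())
```

```text
[(56.5, 208.67846607669614, 293.6135693215339)]
[0.46501965 0.31915396 0.049     ]
25.33144148317887 [0.46519032 0.31945803 0.02627755]
[ 0.74  0.   -1.71] [-0.058 -0.032  0.057]
z 0.12899999999999998 [-4.97273486  2.03693699 11.50142665] 69.8083
```

Contact came at 0.129, and 0.130 is the expected seated height. I'll release and verify.

```bash
python3 - <<'E'
from h import *
robot.move_gripper(.6); p=robot.read_position(); line(p+Z(.08),.12); line(loc(-.12,.06,.30),.25); line([.38,.2,.32],.25)
im,d=save('top','t7'); save('scene','s7')
C=cloud('top',d); r=np.linalg.norm(C[...,:2]-[.55,-.0085],axis=-1); m=(r<.062)&(r>.02)
A=np.c_[C[m][:,:2]-[.55,-.0085],np.ones(m.sum())]; print('lid plane',np.linalg.lstsq(A,C[m][:,2],rcond=None)[0])
k=blobs(im,(0,0,0),(180,255,45),(320,245,343,270))[0]; print(onplane('top',k[1],k[2],.153))
rt=blobs(im,(170,120,90),(6,255,255),(290,180,370,230)); im2=cv2.imread('pics/s7.png')[:,:,::-1].copy(); rs=blobs(im2,(170,120,70),(6,255,255),(310,160,375,205))
b,e=tri(('top',*rt[0][1:3]),('scene',*rs[0][1:3])); print('bar',b,e,bar(1.69))
E
python3 -c "
import cv2,numpy as np
a=cv2.imread('pics/t7.png')[160:340,160:490];b=cv2.imread('pics/s7.png')[150:350,100:470]
cv2.imwrite('pics/c7.png',np.vstack([cv2.resize(a,(550,300)),cv2.resize(b,(550,297))]))"
```

```text
lid plane [-0.00236733 -0.0028822   0.1205825 ]
[ 0.54942705 -0.00740061  0.153     ]
bar [0.6567619  0.0215949  0.33083249] 0.0011261704407136215 [0.65464968 0.02121416 0.33004525]
```

View pics/c7.png

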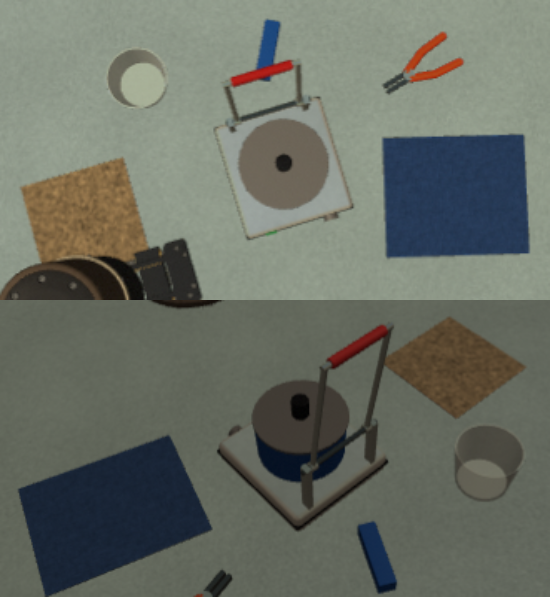

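The lid is seated: level, top at 0.1206 m, centred. The clamp bar is where I left it, so I swing it down.

```bash
python3 - <<'E'
from h import *
robot.move_gripper(.4); b=bar(1.69)
line(b-.2*EX+Z(.05),.25); over(b-.1*EX+Z(.06),YAW); line(b+Z(.05)); line(b-Z(.016),.1)
robot.move_gripper(0); print(robot.read_grip_width(),robot.read_force().round(1))
for a,c in [(1.69,1.2),(1.2,.8),(.8,.4),(.4,.1)]:
    arc(a,c,.016); print(robot.read_force().round(1),robot.read_grip_width())
for th in np.arange(.08,-.04,-.015):
    line(bar(th)-Z(.016),.04); f=robot.read_force(); print(round(th,3),f.round(1))
    if f[2]>12: break
robot.move_gripper(.4); p=robot.read_position(); line(p+Z(.10),.12); line([.38,.2,.32],.25)
print(robot.read_t()); im,d=save('top','t8'); save('scene','s8')
rt=blobs(im,(170,120,90),(6,255,255),(310,275,370,330)); im2=cv2.imread('pics/s8.png')[:,:,::-1].copy(); rs=blobs(im2,(170,120,70),(6,255,255),(230,160,300,230))
q,e=tri(('top',*rt[0][1:3]),('scene',*rs[0][1:3])); print('bar',q,e,bar(0))
E
python3 -c "
import cv2,numpy as np
a=cv2.imread('pics/t8.png')[160:340,160:490];b=cv2.imread('pics/s8.png')[150:350,100:470]
cv2.imwrite('pics/c8.png',np.vstack([cv2.resize(a,(550,300)),cv2.resize(b,(550,297))]))"
```

```text
0.1500406121283543 [0.8 0.9 2.4]
[-2.   1.6  1.3] 0.15014533601121854
[ 1.3  1.9 -4. ] 0.14954683853859085
[ 1.5  3.3 -3.1] 0.14477588540901218
[ 0.1  3.5 -2.1] 0.15265987229201985
0.08 [-0.3  1.5 -0.7]
0.065 [-0.9  1.9 -1.2]
0.05 [-0.4  2.  -0.8]
0.035 [-1.8  0.8 -1.8]
0.02 [-2.   2.2 -1.9]
0.005 [-1.9  1.1 -1.8]
-0.01 [-2.7  0.4 -1.7]
-0.025 [-9.8  1.7 17.8]
89.0167
bar [ 0.43458669 -0.04124935  0.12763089] 0.0008753184595423817 [ 0.43372049 -0.04047038  0.1265    ]
```

View pics/c8.png

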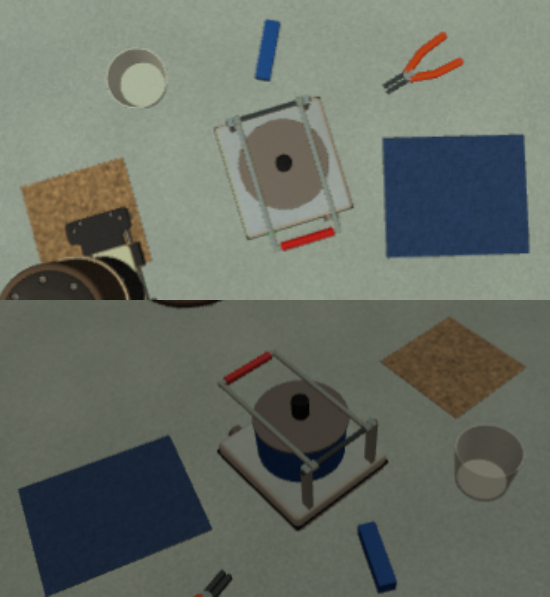

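The clamp is down and its stop was felt. I'll give one gentle press with shut fingers to rule out any lift at release, then hand in.

Run:
```python
from h import *
robot.move_gripper(0); b=bar(0)
over(b+Z(.08),YAW+90); line(b+Z(.013),.1); f0=robot.read_force()
for z in np.arange(.012,.002,-.001):
    line(b+Z(z),.02); f=robot.read_force()-f0
    if f[2]>6: break
print(z,f); line(b+Z(.1),.15); line([.38,.2,.32],.25)
im,_=robot.grab_frame('top'); rt=blobs(im,(170,120,90),(6,255,255),(310,275,370,330)); print(rt[0][:3],robot.read_t())
robot.job_done()
```

```text
0.005999999999999995 [-3.59435694  0.60884885  9.45459733]
(134.0, 343.93283582089555, 302.95522388059703) 96.3417
the job is handed in; nothing more can be done
```

The job is handed in at about 96 s: the red, purple and cream stones (the only ones present) are in the bowl, the lid is seated, and the clamp is fully down on its stop.

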